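# Wedge the rocking stirrer

### The job

The white laboratory stirrer rocks because its front right foot, seen from the robot, is too short. Grasping and lifting nothing, push the wooden wedge along the bench with the fingertips, thin end first, under that foot until the stirrer just stops rocking (snug, neither loose nor jacked up), leaving the stirrer where it stands and the other things alone. Finish while still pressing firmly down, about 10 N, on the round boss on top over that foot, to show that the stirrer stands level and solid on the wedge; the program ends holding this push.

Things in the scene. Friction and masses are not known exactly. Their poses are not given: they have to be found in the camera images.
- stirrer: Loose white stirrer, about 1.5 kg: casing 130 x 130 mm, underside 15 and top 42 mm above the bench, on four feet centred at x, y = +-50 mm. Origin: its centre at the level of the feet's undersides (bench height when level); +x from the knob side to the back, +y to its left. Near side: black knob 18 mm wide, 12 mm out, at y = +25, 29 mm up. Top: flat disc 86 mm wide, 2 mm high.
- short_foot: The short foot, near right, at (-50, -50) mm of the stirrer: black domed rubber, 18 mm in diameter, not adjustable. Origin: the lowest point of its dome, so its height is the gap to the bench, 5 to 9 mm, different in each run. The stirrer rests on the other three feet.
- press_boss: Round grey boss on top of the casing right above the short foot, 24 mm in diameter, 4 mm high (each corner has one). Origin: centre of its top face, 46 mm above the bench when level. Unwedged, some 3 to 5 N down here tips the stirrer onto the short foot; let go, it tips back.
- wedge: Wooden wedge, 80 g, 110 long (x), 40 mm wide (y). Origin: centre of its underside. Thin end, 2 mm, at x = +55; top slopes up to the heel at x = -55, an upright face 20 mm high. Starts before the short foot, tip 5 to 45 mm clear of the casing, pointing under the foot within 12 mm and 0.15 rad. Slides with under 1 N; at the foot the push rises, and at 4 to 7 N it jacks or shoves the stirrer.
- bottle: Bystander: small white bottle with a blue cap, 40 mm wide, 75 mm high, to the right of the wedge. Origin: centre of its underside.
- tube: Bystander: standing tube with a purple cap, 35 mm wide, 104 mm high, left of stirrer and wedge. Origin: centre of its underside.
- beaker: Bystander: glass beaker, 54 mm wide, 70 mm high, left of stirrer and wedge. Origin: centre of its underside.
- dish: Bystander: petri dish, 64 mm wide, 14 mm high, left of the wedge, near the bench's front edge. Origin: centre of its underside.

How it is judged (in metres and radians):
At the end, for the whole second after the job is handed in: Fingers press the boss with over 5 N; the wedge lies flat (0.03 rad), not touched by the fingers, and carries the short foot with over 2 N; under the push the stirrer is level within 0.02 rad (about 1.3 mm at a foot), at rest, within 20 mm of its start (contact force between the fingers and press_boss above 5 N and contact force between wedge and short_foot above 2 N and angle between stirrer's own z axis and vertical below 0.02 rad and distance of stirrer from where it was at the start of the episode below 0.02 m and angle between wedge's own z axis and vertical below 0.03 rad and linear speed of each of stirrer, wedge below 0.01 m/s and contact force between the fingers and wedge below 0.5 N); the arm keeps its last pose, push and grip.
It fails at once if the wedge is picked up or tipped up (height (world z) of wedge above 0.012 m or angle between wedge's own z axis and vertical above 0.3 rad).
It fails at once if the stirrer is lifted (height (world z) of stirrer above 0.015 m).
It fails at once if the stirrer is shoved more than 30 mm (distance of stirrer from where it was at the start of the episode above 0.03 m).
It fails at once if a bystander is moved more than 25 mm (distance of any of bottle, tube, beaker, dish from where it was at the start of the episode above 0.025 m).
It also fails if it takes over 48 s, if anything falls off the work surface, if the arm or the gripper's body presses on something with over 40 N, if the wrist force passes 120 N, or if a joint passes its speed limit or range.

### The arm

A 6-joint arm with a two-finger parallel gripper is mounted at the origin on a cart in front of the work surface, level with it; the furniture and walls round the work are solid. World frame = base frame: x ahead of the robot, y to its left, z up, the work surface at z = 0. Lengths are in mm, angles in rad, forces in N, time in s.
With the tool pointing down it reaches from about 275 to 750 mm from the base axis. Payload 10.2 kg.
Tool frame: the origin (TCP) lies at the very end of the fingers, on their centre line; the grasp point (between the pads) lies behind it (ctrl.grasp_offset is the z of the grasp point in the tool frame, in mm); z points along the fingers, y is the direction in which the jaws open and shut (so a half turn about z gives the same grasp; the last joint's range is limited). The gripper opens to 85 mm and grips with 20 to 120 N. Pads are 22 mm wide; open, the fingers measure 114 mm over their backs; the gripper's body (76 mm by 85 mm) begins 54 mm behind the grasp point. The pads swing forward as they close: fully open they stand 13 mm farther back than shut.
Start: joints at [-1.474, 0.313, 1.498, -0, 1.331, -0.223], TCP at [165.035, -498.392, 231.294] pointing down, gripper open.
Joint ranges: [-2.94, 2.94], [-0.97, 2.17], [0.19, 2.56], [-1.23, 4.37], [0.02, 3.11], [-2.88, 2.88]. Speed limits (rad/s): [2.39, 2.39, 3.01, 3.14, 3.14, 3.14].

### API

Orientations are given as a unit quaternion [w, x, y, z].
In Python, from rig import ctrl, capture, job gives the robot as it stands. The module is installed in compiled form; this text tells all that it offers.
- The arm moves only by the tool move_arm, never from a script. Its argument "series" is a list of rows, each a list of 7 numbers: the turn, a rotation vector about the tool's x, y, z in rad, then the shift along the tool's x, y, z in cm, then the opening, from 0 (shut) to 1 (fully open). A call has 1 to 5 rows; each row is the pose to reach, as a shift and turn from the pose measured when the call began, along the tool's axes at that moment; what a row does not reach only later rows make up. A row lasts 1/12 s, in which the tool goes at most 41.7 mm and 7.16 degrees, less where a joint would pass 70% of its speed; a pose out of reach is approached as far as the arm can. A call with a gripper value outside its range is refused whole. The fingers move at their own pace and stop on an object; "grip_force" is the grip in N (left out, the last holds). Time passes only in rows, so rows that repeat a pose let the fingers close. It gives the time, the measured TCP pose, the force and the opening at its end, in the units of the state.
- ctrl.sense(): the state, without advancing time (a new reading comes with each control period).
- capture(name): name is "side" or "top"; returns a dict with "frame" (480x640x3 uint8, red, green, blue), "mtx" (3x3 intrinsics, pixels), "R" (3x3) and "t" (3): a world point X has camera coordinates R X + t. Camera axes: x right, y down, z forward; pixel columns grow to the right and rows downward; lengths in mm; the calibration is good to about 2 mm. A picture is of the moment at which its call begins. There is no depth.
- job.finish_job(): hands the job in, once; it reports no verdict.
The state is a dict: "time_s": time; "joints": joint angles; "dq": joint speeds; "tau": joint torques, N m; "eef_pos": TCP position; "ee_rot": TCP orientation; "force": force on the tool from outside, world axes, zero at the start; "wrist_torque": the same for the moment, N m; "grip_width": opening from 0.0 (shut) to 1.0 (fully open).
Only numpy, scipy, OpenCV 4.12 (cv2) and the standard library are available. Lean on these libraries where they do the work, as an engineer would, in place of code of your own. Each camera call takes 0.05 s, during which the arm holds its last target.

## Working session

There is one attempt and no reset: what is moved stays moved. The work goes in short steps, Python scripts to look and compute and a tool call to move; the robot and the scene stay as the last step left them, time stands still between calls to the robot, and variables do not carry over. Pictures are saved under pics/ and viewed, and the job is handed in when it is done.

Besides the shell and the picture viewer there is one more tool, called after "Emit:" as name(argument=value, ...), one argument or row to a line, values as JSON. move_arm: Moves the arm, as the interface text tells. Its arguments: {"type":"object","properties":{"series":{"type":"array","items":{"type":"array","items":{"type":"number"}}},"grip_force":{"type":"number"}},"required":["series"]}

```bash
mkdir -p pics; ls; python3 - <<'E'
from rig import ctrl,capture,job
import cv2,numpy as np
for n in("side","top"):
    c=capture(n); cv2.imwrite(f"pics/{n}0.png",c["frame"][:,:,::-1]); np.savez(f"{n}0.npz",**c)
    print(n,c["mtx"].tolist(),(-c["R"].T@c["t"]).round(1),c["R"].round(3).tolist())
print(ctrl.sense(),ctrl.grasp_offset)
E
```

```text
pics
side [[512.2213946487565, 0.0, 316.95949024599054], [0.0, 512.2213946487565, 232.51738487707823], [0.0, 0.0, 1.0]] [ 270.3 1115.6  423.8] [[-0.96, -0.279, -0.02], [-0.101, 0.414, -0.905], [0.26, -0.867, -0.426]]
top [[607.1741158029458, 0.0, 321.1400160140763], [0.0, 607.1741158029458, 247.00832591001944], [0.0, 0.0, 1.0]] [ 396.9  401.6 1226.3] [[-0.002, -1.0, 0.011], [-0.994, 0.001, -0.107], [0.107, -0.011, -0.994]]
{'time_s': 0.1, 'joints': array([-1.47441346e+00,  3.13349551e-01,  1.49833743e+00, -3.05609986e-07,
        1.33102292e+00, -2.23408835e-01]), 'dq': array([ 0.00016541, -0.00191141, -0.00327216, -0.00147412, -0.00021025,
       -0.00194507]), 'tau': array([ 2.22018367e-03, -4.12900937e+01, -2.60144681e+01, -2.47685048e-04,
        2.95240206e-03,  2.95704820e-05]), 'eef_pos': array([ 165.0051219 , -498.15569266,  230.82399407]), 'ee_rot': array([-5.57504937e-04,  9.87243711e-01,  1.59215399e-01,  3.53077778e-05]), 'force': array([-0.02187805, -0.52758781, -0.47014772]), 'wrist_torque': array([-0.01512086,  0.06107602,  0.00380584]), 'grip_width': 0.9967168128283007} -18.700000000000003
```

View pics/side0.png

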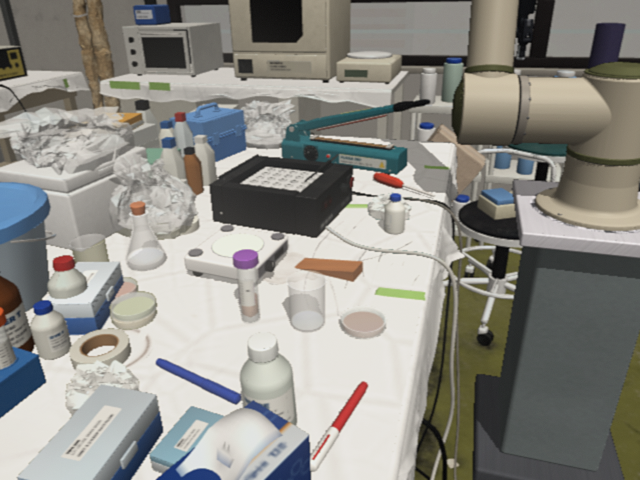

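View pics/top0.png

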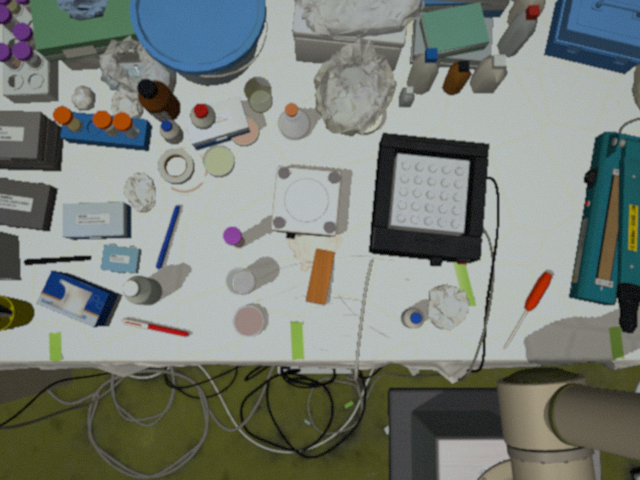

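```bash
cat > h.py <<'E'
import numpy as np,cv2
def ray(c,p,z):
    p=np.atleast_2d(np.asarray(p,float)); d=np.c_[p,np.ones(len(p))]@np.linalg.inv(c["mtx"]).T@c["R"]
    o=-c["R"].T@c["t"]; s=(z-o[2])/d[:,2]; return o+s[:,None]*d
def proj(c,X):
    X=np.atleast_2d(X)@c["R"].T+c["t"]; X=X@c["mtx"].T; return X[:,:2]/X[:,2:]
E
python3 - <<'E'
import cv2,numpy as np
for n,(x,y,w,h),k in(("top",(220,150,140,190),3),("side",(170,210,260,130),3)):
    f=cv2.imread(f"pics/{n}0.png")[y:y+h,x:x+w]
    cv2.imwrite(f"pics/{n}0z.png",cv2.resize(f,None,fx=k,fy=k,interpolation=cv2.INTER_CUBIC))
from h import *
c=np.load("top0.npz")
hsv=cv2.cvtColor(c["frame"],cv2.COLOR_RGB2HSV)
m=cv2.inRange(hsv,(5,120,80),(18,255,255)); m[:240]=0;m[310:]=0;m[:,:295]=0;m[:,345:]=0
cs,_=cv2.findContours(m,0,2); q=max(cs,key=cv2.contourArea); r=cv2.minAreaRect(q); b=cv2.boxPoints(r); print(r,b.tolist())
a=cv2.approxPolyDP(q,3,True)[:,0]; print(a.tolist())
for z in(0,2,20): print(z,ray(c,b,z).round(1).tolist())
g=cv2.cvtColor(c["frame"],cv2.COLOR_RGB2GRAY)
bl=cv2.inRange(g[160:240,268:350],60,165)
cs,_=cv2.findContours(bl,0,2)
for q in cs:
    if cv2.contourArea(q)>20:
        (x,y),rad=cv2.minEnclosingCircle(q); M=cv2.moments(q); p=(M["m10"]/M["m00"]+268,M["m01"]/M["m00"]+160); print(p,rad,cv2.contourArea(q),ray(c,p,46).round(1))
E
```

```text
((320.1037902832031, 276.11322021484375), (18.79743003845215, 52.890811920166016), 10.619654655456543) [[305.9924621582031, 300.37359619140625], [315.7396545410156, 248.38868713378906], [334.2151184082031, 251.85284423828125], [324.4679260253906, 303.8377685546875]]
[[317, 249], [307, 300], [324, 303], [333, 252]]
0 [[420.7, 418.2, 0.0], [525.8, 398.5, 0.0], [518.7, 361.0, 0.0], [413.7, 381.0, 0.0]]
2 [[420.6, 418.2, 2.0], [525.6, 398.5, 2.0], [518.5, 361.0, 2.0], [413.6, 381.1, 2.0]]
20 [[420.3, 417.9, 20.0], [523.7, 398.5, 20.0], [516.7, 361.6, 20.0], [413.4, 381.4, 20.0]]
(319.3333333333333, 203.36793847973973) 51.61647415161133 1690.5 [[610.2 391.4  46. ]]
```

View pics/top0z.png

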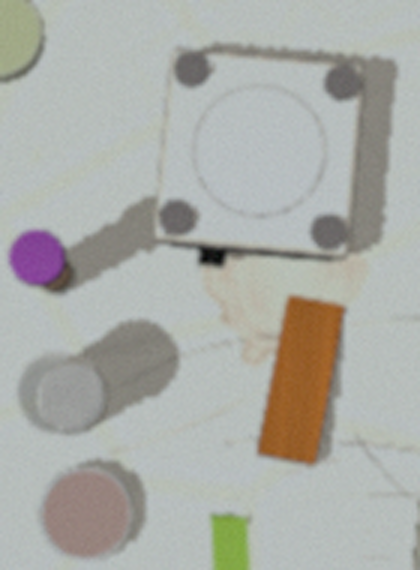

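View pics/side0z.png

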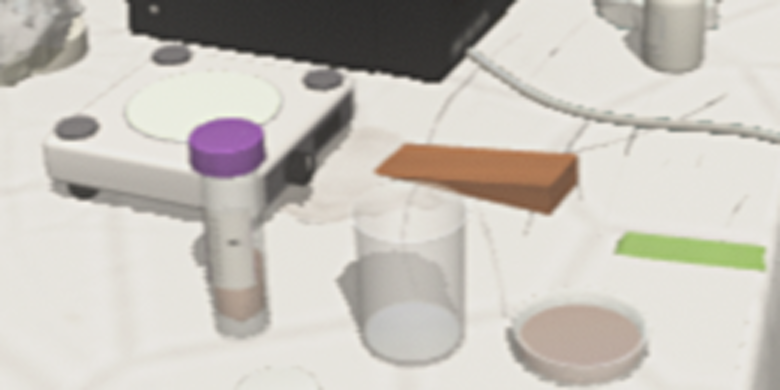

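```bash
python3 - <<'E'
from h import *
c=np.load("top0.npz"); g=cv2.cvtColor(c["frame"],cv2.COLOR_RGB2GRAY).astype(float)
P=[]
for n,(x,y) in dict(BL=(178,217),BR=(329,231),TL=(192,69),TR=(343,82)).items():
    u,v=x/3+220,y/3+150
    for _ in range(6):
        X,Y=np.meshgrid(np.arange(640),np.arange(480)); w=np.clip(190-g,0,70)*(np.hypot(X-u,Y-v)<8)*1.0
        w[g>165]=0
        u,v=(w*X).sum()/w.sum(),(w*Y).sum()/w.sum()
    p=ray(c,(u,v),46)[0]; P.append(p); print(n,u,v,p.round(1),(w>0).sum())
P=np.array(P); C=P.mean(0); bl,br,tl,tr=P
print("centre",C, np.arctan2(*(tl+tr-bl-br)[[1,0]]),np.arctan2(*(bl+tl-br-tr)[[0,1]]))
print(np.linalg.norm(tl-bl),np.linalg.norm(tr-br),np.linalg.norm(tl-tr),np.linalg.norm(bl-br))
for n,p in(("tubecap",(220+38/3,150+258/3)),("beaker top",(220+50/3,150+393/3)),("dish",(220+85/3,150+513/3)),("bottlecap",(414,319))):
    print(n,[ray(c,p,z)[0].round(0).tolist() for z in (0,70,104)])
# wedge centre line, corners on appropriate heights: subpixel via side sat mask
hsv=cv2.cvtColor(c["frame"],cv2.COLOR_RGB2HSV)
big=cv2.resize(c["frame"],None,fx=4,fy=4,interpolation=cv2.INTER_CUBIC); hs=cv2.cvtColor(big,cv2.COLOR_RGB2HSV)
m=cv2.inRange(hs,(5,110,60),(20,255,255)); m[:960]=0;m[1260:]=0;m[:,:1180]=0;m[:,1380:]=0
q=max(cv2.findContours(m,0,2)[0],key=cv2.contourArea); b=(cv2.boxPoints(cv2.minAreaRect(q))+.5)/4-.5
print(b.tolist())
tip=[ray(c,p,2)[0] for p in sorted(b.tolist(),key=lambda p:p[1])[:2]]; heel=[ray(c,p,20)[0] for p in sorted(b.tolist(),key=lambda p:p[1])[2:]]
print(np.round(tip,1),np.round(heel,1)); t,h=np.mean(tip,0),np.mean(heel,0); print(t,h,np.arctan2(t[1]-h[1],t[0]-h[0]),np.hypot(*(t-h)[:2]))
E
```

```text
BL 278.3968270008084 222.5404203718674 [572.  471.8  46. ] 168
BR 330.83053246064037 227.42048469839023 [562.3 368.9  46. ] 182
TL 283.69616079974475 172.0756141656918 [673.  461.9  46. ] 158
TR 335.51598210004795 175.92344574077035 [665.3 359.3  46. ] 194
centre [618.14209011 415.46532556  46.        ] -0.09581560939836717 0.08453170223164183
101.41806231770924 103.38796243268273 102.8936603887342 103.32678345560838
tubecap [[551.0, 567.0, 0.0], [542.0, 558.0, 70.0], [538.0, 553.0, 104.0]]
beaker top [[460.0, 558.0, 0.0], [456.0, 549.0, 70.0], [454.0, 545.0, 104.0]]
dish [[380.0, 534.0, 0.0], [381.0, 526.0, 70.0], [381.0, 522.0, 104.0]]
bottlecap [[383.0, 201.0, 0.0], [384.0, 213.0, 70.0], [384.0, 218.0, 104.0]]
[[305.5845031738281, 300.4306335449219], [315.7688293457031, 248.18057250976562], [334.7081604003906, 251.87216186523438], [324.5238342285156, 304.1222229003906]]
[[526.  398.4   2. ]
 [518.5 360.    2. ]] [[420.2 418.7  20. ]
 [412.8 381.3  20. ]]
[522.24497019 379.22456994   2.        ] [416.49447603 399.99088599  20.        ] -0.1939035843684248 107.77015773272123
```

```bash
cat >> h.py <<'E'
from scipy.spatial.transform import Rotation as Ro
def plan(s,xyz,yaw):
    w,x,y,z=s["ee_rot"]; R=Ro.from_quat([x,y,z,w])
    c,sn=np.cos(yaw),np.sin(yaw)
    T=Ro.from_matrix(np.array([[c,sn,0],[sn,-c,0],[0,0,-1]]))
    rv=(R.inv()*T).as_rotvec(); d=R.inv().apply(np.array(xyz)-s["eef_pos"])/10
    print("turn",rv.round(3),"cm",d.round(2), "yaw",np.arctan2(*R.as_matrix()[[1,0],0]).round(3))
E
cat > p.py <<'E'
import sys; from rig import ctrl; from h import *
s=ctrl.sense(); a=list(map(float,sys.argv[1:])); 
print(s["time_s"],s["eef_pos"].round(1),s["force"].round(2),s["joints"].round(2),s["grip_width"])
if a: plan(s,a[:3],a[3])
E
python3 p.py 330 -330 231 1.2; python3 p.py 450 0 231 2.0
```

```text
0.1 [ 165.  -498.2  230.8] [-0.02 -0.53 -0.47] [-1.47  0.31  1.5  -0.    1.33 -0.22] 0.9967168128283007
turn [-0.001 -0.001 -0.88 ] cm [ 20.95 -10.78  -0.  ] yaw 0.32
0.1 [ 165.  -498.2  230.8] [-0.02 -0.53 -0.47] [-1.47  0.31  1.5  -0.    1.33 -0.22] 0.9967168128283007
turn [-1.00e-03 -1.00e-03 -1.68e+00] cm [ 4.272e+01 -3.833e+01  3.000e-02] yaw 0.32
```

Emit:
move_arm(
  series=[
    [0, 0, -0.12, 4, -2.1, 0, 0],
    [0, 0, -0.24, 8, -4.2, 0, 0],
    [0, 0, -0.36, 12, -6.3, 0, 0],
    [0, 0, -0.48, 16, -8.4, 0, 0],
    [0, 0, -0.6, 20, -10.5, 0, 0],
  ],
  grip_force=40,
)

```text
time_s: 0.52
eef_pos: [310.4, -346.6, 230.8]
ee_rot: [-0.001, 0.895, 0.446, 0.0]
force: [0.1, -0.7, -0.1]
grip_width: 0.298
```

```bash
python3 p.py 450 0 231 2.2
```

```text
0.5167 [ 310.4 -346.6  230.8] [ 0.12 -0.66 -0.09] [-1.09  0.18  1.67  0.    1.29 -0.45] 0.2977534996363409
turn [-0.    -0.002 -1.275] cm [ 3.608e+01 -9.700e+00  3.000e-02] yaw 0.925
```

Emit:
move_arm(
  series=[
    [0, 0, -0.12, 3.8, -1, 0, 0],
    [0, 0, -0.24, 7.6, -2, 0, 0],
    [0, 0, -0.36, 11.4, -3, 0, 0],
    [0, 0, -0.48, 15.2, -4, 0, 0],
    [0, 0, -0.6, 19, -5, 0, 0],
  ],
)

```text
time_s: 0.93
eef_pos: [385.0, -162.8, 230.9]
ee_rot: [-0.001, 0.721, 0.693, 0.0]
force: [-0.1, -0.5, -0.6]
grip_width: -0.002
```

```bash
python3 p.py 440 0 231 2.2
```

```text
0.9333 [ 385.  -162.8  230.9] [-0.1  -0.52 -0.58] [-0.68  0.07  1.79  0.    1.28 -0.64] -0.001983025958212924
turn [ 0.    -0.002 -0.669] cm [16.49  4.85  0.02] yaw 1.531
```

Emit:
move_arm(
  series=[
    [0, 0, -0.12, 3.8, 1, 0, 0],
    [0, 0, -0.24, 7.6, 2, 0, 0],
    [0, 0, -0.36, 11.4, 3, 0, 0],
    [0, 0, -0.48, 15.2, 4, 0, 0],
    [0, 0, -0.6, 19, 5, 0, 0],
  ],
)

```text
time_s: 1.35
eef_pos: [442.5, 27.1, 231.2]
ee_rot: [-0.001, 0.482, 0.876, 0.001]
force: [0.4, -0.5, 0.5]
grip_width: -0.004
```

```bash
python3 p.py 375 408 231 2.948
```

```text
1.35 [442.5  27.1 231.2] [ 0.36 -0.47  0.48] [-0.21  0.13  1.73  0.    1.28 -0.77] -0.0037853699036431263
turn [ 0.001 -0.001 -0.811] cm [35.77 14.73  0.08] yaw 2.137
```

Emit:
move_arm(
  series=[
    [0, 0, -0.12, 3.6, 1.5, 0, 0],
    [0, 0, -0.24, 7.2, 3, 0, 0],
    [0, 0, -0.36, 10.8, 4.5, 0, 0],
    [0, 0, -0.48, 14.4, 6, 0, 0],
    [0, 0, -0.6, 18, 7.4, 0, 0],
  ],
)

```text
time_s: 1.77
eef_pos: [407.6, 220.6, 231.4]
ee_rot: [-0.001, 0.198, 0.98, 0.001]
force: [0.3, -1.3, 0.1]
grip_width: 0.001
```

```bash
python3 p.py 376 408 231 2.948
```

```text
1.7667 [407.6 220.6 231.4] [ 0.29 -1.34  0.1 ] [ 0.24  0.18  1.67  0.    1.29 -0.93] 0.0007934124499461869
turn [ 0.001 -0.001 -0.205] cm [10.19 16.04  0.07] yaw 2.743
```

Emit:
move_arm(
  series=[
    [0, 0, -0.1, 2, 3.2, 0, 0],
    [0, 0, -0.205, 4, 6.4, 0, 0],
    [0, 0, -0.205, 6, 9.6, 0, 0],
    [0, 0, -0.205, 8.1, 12.8, 0, 0],
    [0, 0, -0.205, 10.2, 16, 0, 0],
  ],
)

```text
time_s: 2.18
eef_pos: [374.8, 409.5, 231.4]
ee_rot: [-0.001, 0.097, 0.995, 0.001]
force: [0.3, 0.0, -0.6]
grip_width: 0.002
```

Emit:
move_arm(
  series=[
    [0, 0, 0, 0, 0.5, 0, 0],
    [0, 0, 0, 0, 0.5, 0, 0],
  ],
)

```text
time_s: 2.35
eef_pos: [374.9, 415.9, 230.5]
ee_rot: [-0.001, 0.095, 0.995, 0.0]
force: [0.3, 0.5, 0.3]
grip_width: 0.003
```

```bash
python3 p.py 376 408 60 2.948
```

```text
2.35 [374.9 415.9 230.5] [0.26 0.53 0.29] [ 0.63  0.39  1.39  0.    1.36 -0.75] 0.0030049166738945897
turn [ 0.    -0.002  0.003] cm [-0.29 -0.76 17.05] yaw 2.951
```

Emit:
move_arm(
  series=[
    [0, 0, 0, -0.1, -0.75, 3.5, 0],
    [0, 0, 0, -0.1, -0.75, 7, 0],
    [0, 0, 0, -0.1, -0.75, 10.5, 0],
    [0, 0, 0, -0.1, -0.75, 14, 0],
    [0, 0, 0, -0.1, -0.75, 17, 0],
  ],
)

```text
time_s: 2.77
eef_pos: [374.0, 406.6, 58.5]
ee_rot: [-0.002, 0.096, 0.995, -0.0]
force: [0.5, 0.4, 0.4]
grip_width: 0.002
```

Emit:
move_arm(
  series=[
    [0, 0, 0, 0, 0, 1, 0],
    [0, 0, 0, 0, 0, 2, 0],
    [0, 0, 0, 0, 0, 3, 0],
    [0, 0, 0, 0, 0, 4, 0],
    [0, 0, 0, 0, 0, 4, 0],
  ],
)

```text
time_s: 3.18
eef_pos: [373.6, 405.9, 17.3]
ee_rot: [-0.002, 0.096, 0.995, -0.001]
force: [-0.1, -0.2, -0.8]
grip_width: 0.004
```

```bash
python3 p.py 376 408 8 2.948
```

```text
3.1833 [373.6 405.9  17.3] [-0.07 -0.19 -0.77] [ 0.61  0.63  1.63  0.    0.89 -0.77] 0.0038674521375753152
turn [-0.003 -0.004  0.001] cm [-0.19  0.26  0.93] yaw 2.949
```

Emit:
move_arm(
  series=[
    [0, 0, 0, -0.2, 0.25, 0.5, 0],
    [-0.003, -0.004, 0, -0.2, 0.25, 0.9, 0],
    [-0.003, -0.004, 0, -0.2, 0.25, 0.9, 0],
    [-0.003, -0.004, 0, -0.2, 0.25, 0.9, 0],
  ],
)

```text
time_s: 3.52
eef_pos: [376.1, 408.0, 8.4]
ee_rot: [-0.0, 0.096, 0.995, 0.0]
force: [-0.4, -0.2, 0.4]
grip_width: 0.004
```

```bash
python3 p.py 376 408 8 2.948; python3 - <<'E'
from rig import capture; import cv2,numpy as np
for n,(x,y,w,h),k in(("top",(220,150,140,190),3),("side",(170,150,300,200),2.6)):
    c=capture(n); cv2.imwrite(f"pics/{n}1z.png",cv2.resize(c["frame"][y:y+h,x:x+w,::-1],None,fx=k,fy=k,interpolation=cv2.INTER_CUBIC))
E
```

```text
3.5167 [376.1 408.    8.4] [-0.39 -0.22  0.44] [ 0.61  0.65  1.63  0.    0.87 -0.76] 0.0038202389697355515
turn [ 0.001 -0.     0.001] cm [ 0.01 -0.    0.04] yaw 2.949
```

View pics/top1z.png

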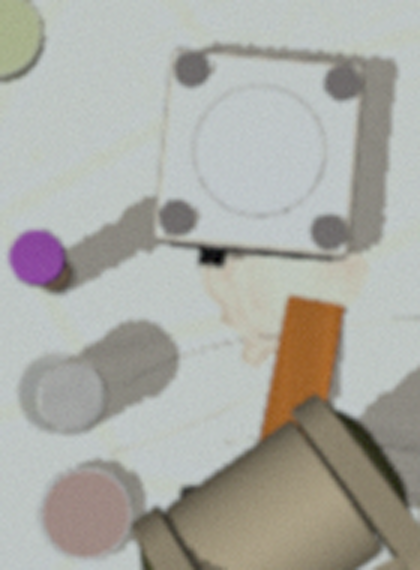

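View pics/side1z.png

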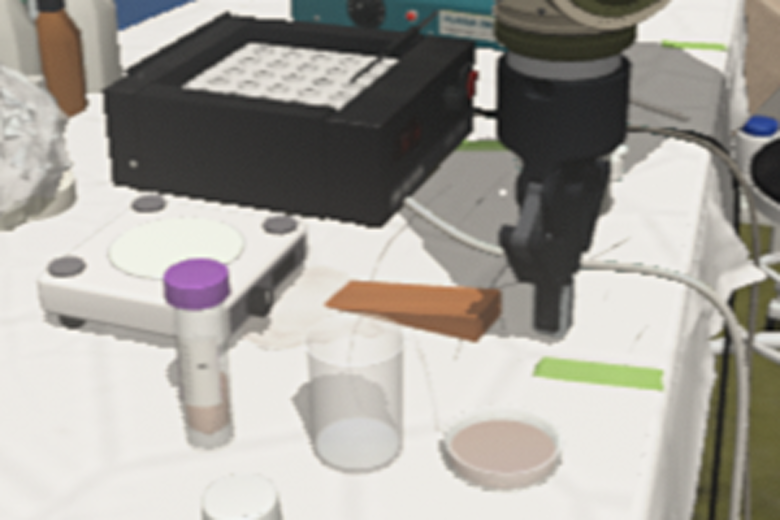

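Emit:
move_arm(
  series=[
    [0, 0, 0, -0.8, 0, 0, 0],
    [0, 0, 0, -1.6, 0, 0, 0],
    [0, 0, 0, -2.4, 0, 0, 0],
    [0, 0, 0, -3.0, 0, 0, 0],
    [0, 0, 0, -3.5, 0, 0, 0],
  ],
)

```text
time_s: 4.03
eef_pos: [411.5, 401.1, 8.7]
ee_rot: [0.0, 0.096, 0.995, 0.001]
force: [-0.4, 0.1, 0.2]
grip_width: -0.001
```

Emit:
move_arm(
  series=[
    [0, 0, 0, -0.5, 0, 0, 0],
    [0, 0, 0, -1, 0, 0, 0],
    [0, 0, 0, -1.5, 0, 0, 0],
    [0, 0, 0, -2, 0, 0, 0],
    [0, 0, 0, -2.5, 0, 0, 0],
  ],
)

```text
time_s: 4.45
eef_pos: [436.5, 396.2, 8.6]
ee_rot: [0.0, 0.096, 0.995, 0.0]
force: [0.2, 0.1, 0.3]
grip_width: 0.002
```

```bash
python3 p.py 470 389.5 8 2.948; python3 - <<'E'
from rig import capture; import cv2,numpy as np
for n,(x,y,w,h),k in(("top",(220,150,140,190),3),("side",(170,150,300,200),2.6)):
    c=capture(n); cv2.imwrite(f"pics/{n}2z.png",cv2.resize(c["frame"][y:y+h,x:x+w,::-1],None,fx=k,fy=k,interpolation=cv2.INTER_CUBIC))
E
```

```text
4.45 [436.5 396.2   8.6] [0.22 0.08 0.35] [ 0.54  0.71  1.51  0.    0.92 -0.84] 0.0018662582767060396
turn [0.001 0.    0.001] cm [-3.42 -0.02  0.06] yaw 2.949
```

View pics/top2z.png

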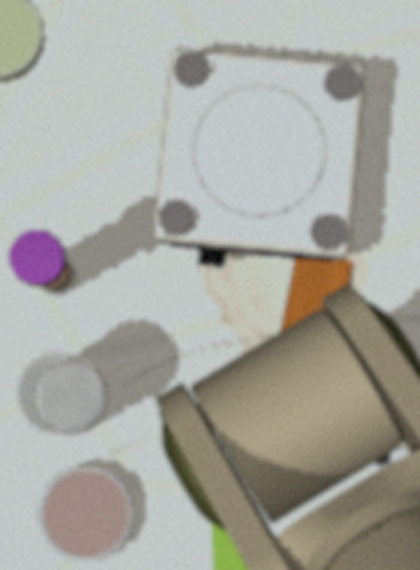

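View pics/side2z.png

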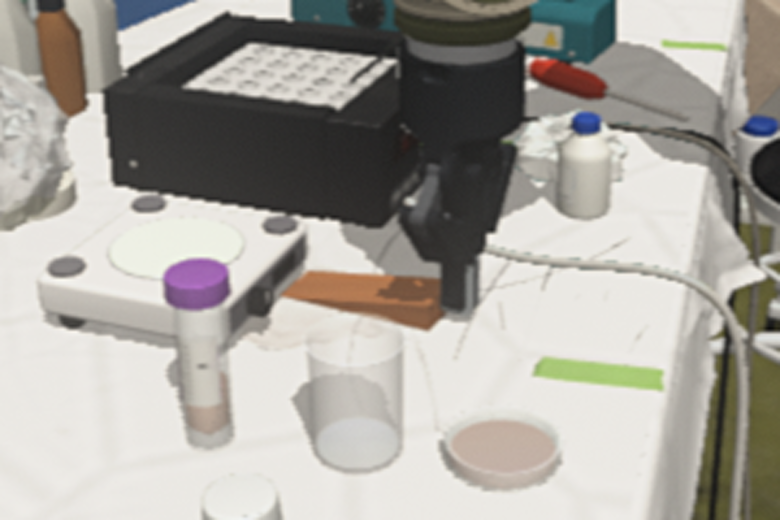

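Emit:
move_arm(
  series=[
    [0, 0, 0, -0.4, 0, 0, 0],
    [0, 0, 0, -0.8, 0, 0.05, 0],
    [0, 0, 0, -1.2, 0, 0.05, 0],
    [0, 0, 0, -1.6, 0, 0.05, 0],
    [0, 0, 0, -2.0, 0, 0.05, 0],
  ],
)

```text
time_s: 4.97
eef_pos: [456.9, 392.2, 8.2]
ee_rot: [0.0, 0.097, 0.995, 0.001]
force: [-0.5, 0.4, 0.4]
grip_width: 0.001
```

Emit:
move_arm(
  series=[
    [0, 0, 0, -0.15, 0, 0, 0],
    [0, 0, 0, -0.3, 0, 0, 0],
    [0, 0, 0, -0.45, 0, 0, 0],
  ],
)

```text
time_s: 5.22
eef_pos: [461.4, 391.3, 8.2]
ee_rot: [0.0, 0.097, 0.995, 0.001]
force: [-0.5, 0.4, 0.9]
grip_width: -0.0
```

Emit:
move_arm(
  series=[
    [0, 0, 0, -0.15, 0, 0, 0],
    [0, 0, 0, -0.3, 0, 0, 0],
  ],
)

```text
time_s: 5.38
eef_pos: [464.4, 390.8, 8.2]
ee_rot: [0.0, 0.096, 0.995, 0.001]
force: [-0.8, -0.0, 1.3]
grip_width: 0.001
```

Emit:
move_arm(
  series=[
    [0, 0, 0, -0.15, 0, 0, 0],
    [0, 0, 0, -0.25, 0, 0, 0],
  ],
)

```text
time_s: 5.55
eef_pos: [467.0, 390.2, 8.2]
ee_rot: [0.0, 0.096, 0.995, 0.001]
force: [-1.0, -0.3, 0.1]
grip_width: -0.0
```

Emit:
move_arm(
  series=[
    [0, 0, 0, -0.15, 0, 0, 0],
    [0, 0, 0, -0.25, 0, 0, 0],
  ],
)

```text
time_s: 5.72
eef_pos: [469.6, 389.7, 8.2]
ee_rot: [0.0, 0.097, 0.995, 0.001]
force: [-0.7, 0.1, 0.2]
grip_width: -0.004
```

Emit:
move_arm(
  series=[
    [0, 0, 0, -0.1, 0, 0, 0],
    [0, 0, 0, -0.2, 0, 0, 0],
  ],
)

```text
time_s: 5.88
eef_pos: [471.3, 389.4, 8.1]
ee_rot: [-0.0, 0.097, 0.995, 0.0]
force: [-3.7, 0.6, 2.1]
grip_width: -0.0
```

```bash
cat > look.py <<'E'
import sys; from rig import capture,ctrl; import cv2,numpy as np; from h import *
i=sys.argv[1]
for n,(x,y,w,h),k in(("top",(220,150,140,140),4),("side",(170,200,200,110),4)):
    c=capture(n); np.savez(f"{n}{i}.npz",**c); cv2.imwrite(f"pics/{n}{i}z.png",cv2.resize(c["frame"][y:y+h,x:x+w,::-1],None,fx=k,fy=k,interpolation=cv2.INTER_CUBIC))
    print(ctrl.sense()["force"].round(2))
E
python3 look.py 3; python3 p.py
```

```text
[-2.25 -0.25  1.29]
[-2.93 -0.37  0.92]
5.9833 [471.4 389.4   8.2] [-2.93 -0.37  0.92] [ 0.5   0.74  1.44  0.    0.96 -0.88] 0.001916108916717659
```

View pics/top3z.png

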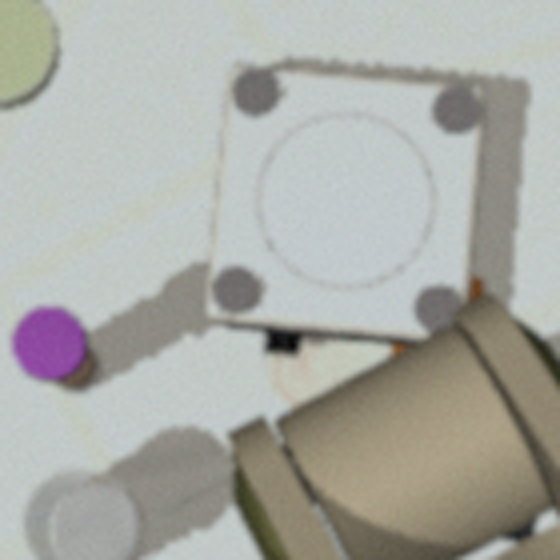

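View pics/side3z.png

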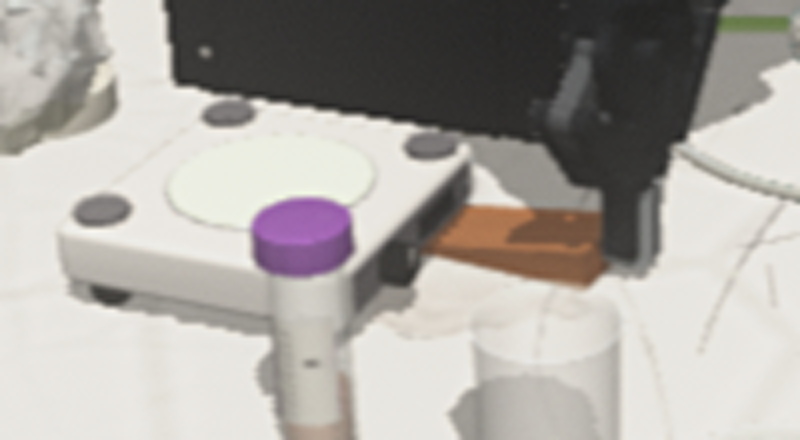

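Emit:
move_arm(
  series=[
    [0, 0, 0, 0.4, 0, 0, 0],
    [0, 0, 0, 1.2, 0, 0, 0],
    [0, 0, 0, 2.2, 0, 0, 0],
    [0, 0, 0, 3.0, 0, 0, 0],
    [0, 0, 0, 3.0, 0, 0, 0],
  ],
)

```text
time_s: 6.4
eef_pos: [440.0, 395.5, 8.1]
ee_rot: [-0.0, 0.096, 0.995, 0.0]
force: [-0.5, -0.1, -0.1]
grip_width: 0.0
```

Emit:
move_arm(
  series=[
    [0, 0, 0, 0, 0, -2.5, 0],
    [0, 0, 0, 0, 0, -5, 0],
    [0, 0, 0, 0, 0, -7.5, 0],
    [0, 0, 0, 0, 0, -8, 0],
    [0, 0, 0, 0, 0, -8, 0],
  ],
)

```text
time_s: 6.82
eef_pos: [440.8, 396.0, 89.9]
ee_rot: [0.001, 0.096, 0.995, 0.001]
force: [-0.7, -0.7, -0.3]
grip_width: -0.001
```

```bash
python3 p.py 563.5 369.5 80 2.948; python3 look.py 4
```

```text
6.8167 [440.8 396.   89.9] [-0.73 -0.72 -0.3 ] [ 0.53  0.6   1.46  0.    1.08 -0.85] -0.0011752328560301552
turn [0.003 0.002 0.002] cm [-12.55  -0.27   1.02] yaw 2.95
[-0.04  0.16  0.43]
[-0.47 -0.58  0.32]
```

View pics/top4z.png

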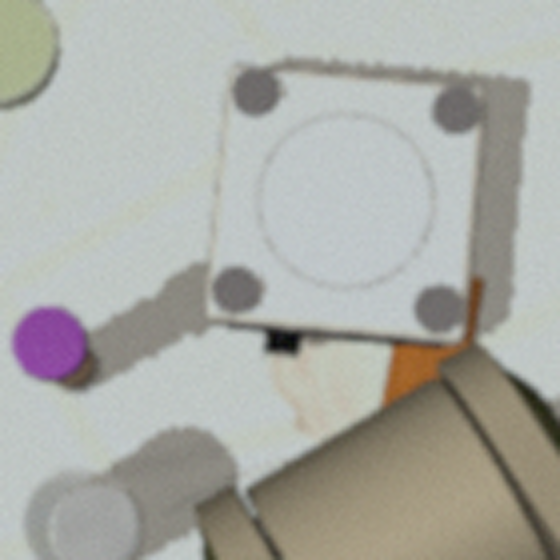

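View pics/side4z.png

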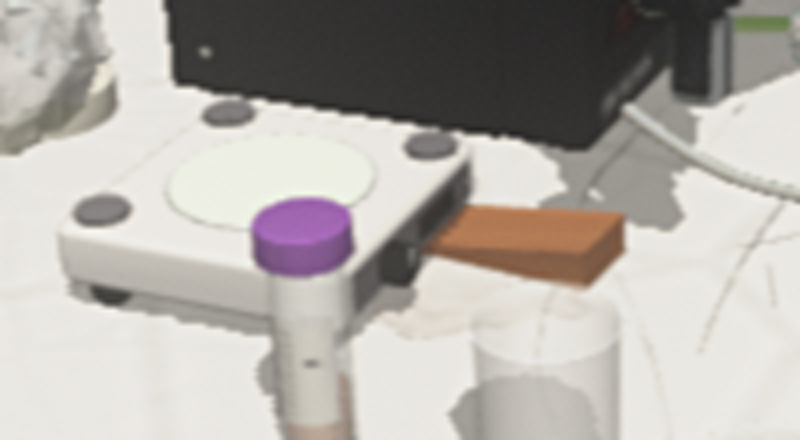

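```bash
python3 - <<'E'
from h import *
cs,ct=np.load("side4.npz"),np.load("top4.npz")
s=(431.5/4+170-.4,145.5/4+200-.4); t=(439.5/4+220-.4,307.5/4+150-.4)
print(ray(cs,s,46),ray(ct,t,46))
P=[c["mtx"]@np.c_[c["R"],c["t"]] for c in(cs,ct)]
X=cv2.triangulatePoints(P[0],P[1],np.array(s).reshape(2,1),np.array(t).reshape(2,1)); print((X[:3]/X[3]).T)
E
```

```text
[[563.3874615  376.07264636  46.        ]] [[564.19571051 371.58291917  46.        ]]
[[564.76870642 371.60551507  43.72953933]]
```

Emit:
move_arm(
  series=[
    [0, 0, 0, -2.5, -0.1, 0, 0],
    [0, 0, 0, -5, -0.2, 0, 0],
    [0, 0, 0, -7.5, -0.2, 0, 0],
    [0, 0, 0, -10, -0.2, 0, 0],
    [0, 0, 0, -12.5, -0.2, 0, 0],
  ],
)

```text
time_s: 7.33
eef_pos: [562.4, 368.8, 85.1]
ee_rot: [-0.002, 0.096, 0.995, -0.001]
force: [0.5, 0.4, 0.2]
grip_width: 0.001
```

```bash
python3 p.py 563.5 370 60 2.948
```

```text
7.3333 [562.4 368.8  85.1] [0.52 0.38 0.21] [ 0.41  0.77  1.16  0.    1.22 -0.97] 0.000930215356352152
turn [-0.002 -0.004  0.002] cm [-0.09  0.14  2.5 ] yaw 2.95
```

Emit:
move_arm(
  series=[
    [0, 0, 0, -0.1, 0.22, 1, 0],
    [-0.002, -0.004, 0, -0.1, 0.22, 2, 0],
    [-0.002, -0.004, 0, -0.1, 0.22, 2.8, 0],
    [-0.002, -0.004, 0, -0.1, 0.22, 3, 0],
    [-0.002, -0.004, 0, -0.1, 0.22, 3, 0],
  ],
)

```text
time_s: 7.75
eef_pos: [562.7, 370.8, 53.6]
ee_rot: [-0.001, 0.096, 0.995, -0.001]
force: [0.2, 0.1, -0.2]
grip_width: 0.0
```

```bash
python3 p.py 564 371 46 2.948
```

```text
7.75 [562.7 370.8  53.6] [ 0.23  0.11 -0.22] [ 0.41  0.81  1.18 -0.    1.16 -0.97] 9.482828220330227e-05
turn [-0.002 -0.002  0.002] cm [-0.13  0.05  0.76] yaw 2.95
```

Emit:
move_arm(
  series=[
    [0, 0, 0, -0.1, 0, 0.2, 0],
    [0, 0, 0, -0.1, 0, 0.4, 0],
    [0, 0, 0, -0.1, 0, 0.5, 0],
    [0, 0, 0, -0.1, 0, 0.5, 0],
  ],
)

```text
time_s: 8.08
eef_pos: [563.5, 370.6, 48.6]
ee_rot: [-0.001, 0.095, 0.995, -0.001]
force: [1.0, 0.3, 0.0]
grip_width: -0.0
```

Emit:
move_arm(
  series=[
    [0, 0, 0, 0, 0, 0.1, 0],
    [0, 0, 0, 0, 0, 0.1, 0],
  ],
)

```text
time_s: 8.25
eef_pos: [563.5, 370.6, 47.6]
ee_rot: [-0.001, 0.095, 0.995, -0.001]
force: [-0.4, 0.6, -0.9]
grip_width: 0.002
```

Emit:
move_arm(
  series=[
    [0, 0, 0, 0, 0, 0.05, 0],
    [0, 0, 0, 0, 0, 0.1, 0],
  ],
)

```text
time_s: 8.42
eef_pos: [563.6, 370.6, 46.7]
ee_rot: [-0.001, 0.095, 0.995, -0.001]
force: [-0.3, 0.0, -0.6]
grip_width: -0.002
```

Emit:
move_arm(
  series=[
    [0, 0, 0, 0, 0, 0.05, 0],
    [0, 0, 0, 0, 0, 0.05, 0],
  ],
)

```text
time_s: 8.58
eef_pos: [563.6, 370.6, 46.1]
ee_rot: [-0.001, 0.095, 0.995, -0.001]
force: [0.3, 0.2, 0.5]
grip_width: -0.001
```

Emit:
move_arm(
  series=[
    [0, 0, 0, 0, 0, 0.05, 0],
    [0, 0, 0, 0, 0, 0.05, 0],
  ],
)

```text
time_s: 8.75
eef_pos: [563.6, 370.6, 45.8]
ee_rot: [-0.001, 0.095, 0.995, -0.001]
force: [-0.0, -0.1, 0.1]
grip_width: 0.001
```

Emit:
move_arm(
  series=[
    [0, 0, 0, 0, 0, 0.05, 0],
    [0, 0, 0, 0, 0, 0.05, 0],
  ],
)

```text
time_s: 8.92
eef_pos: [563.6, 370.7, 45.7]
ee_rot: [-0.001, 0.095, 0.995, -0.001]
force: [-1.3, -0.5, 4.2]
grip_width: 0.001
```

Emit:
move_arm(
  series=[
    [0, 0, 0, 0, 0, 0.08, 0],
    [0, 0, 0, 0, 0, 0.08, 0],
  ],
)

```text
time_s: 9.08
eef_pos: [563.6, 370.6, 45.6]
ee_rot: [-0.001, 0.095, 0.995, -0.001]
force: [-2.8, -1.9, 7.2]
grip_width: 0.0
```

Emit:
move_arm(
  series=[
    [0, 0, 0, 0, 0, 0.08, 0],
    [0, 0, 0, 0, 0, 0.08, 0],
    [0, 0, 0, 0, 0, 0.08, 0],
  ],
)

```text
time_s: 9.33
eef_pos: [563.7, 370.6, 45.6]
ee_rot: [-0.001, 0.095, 0.995, -0.001]
force: [-3.3, -1.9, 7.0]
grip_width: 0.002
```

Emit:
move_arm(
  series=[
    [0, 0, 0, 0, 0, 0.1, 0],
    [0, 0, 0, 0, 0, 0.12, 0],
    [0, 0, 0, 0, 0, 0.12, 0],
  ],
)

```text
time_s: 9.58
eef_pos: [563.6, 370.7, 45.5]
ee_rot: [-0.001, 0.095, 0.995, -0.001]
force: [-5.5, -2.4, 8.8]
grip_width: 0.001
```

```bash
python3 look.py 5; python3 p.py 564 371 46 2.948
```

```text
[-4.46 -2.13  9.77]
[-4.   -2.73 10.41]
9.6833 [563.7 370.7  45.5] [-4.   -2.73 10.41] [ 0.41  0.82  1.18 -0.    1.14 -0.97] 0.0011970627327210753
turn [-0.001 -0.001  0.003] cm [-0.03  0.04 -0.05] yaw 2.951
```

View pics/top5z.png

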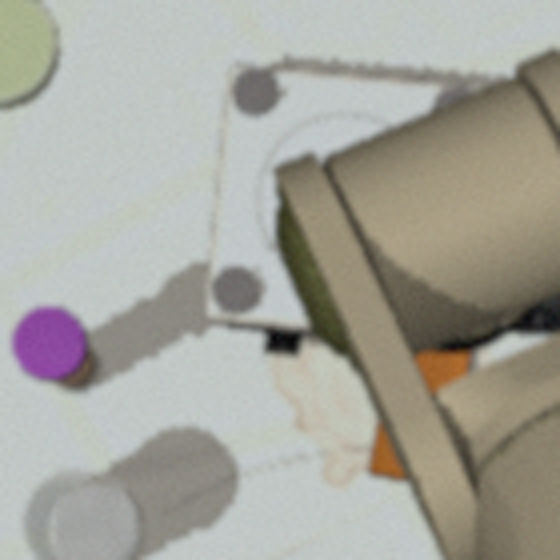

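View pics/side5z.png

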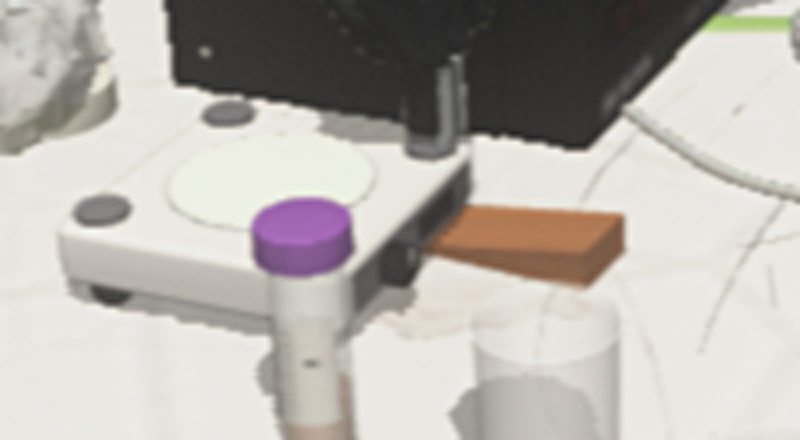

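Emit:
move_arm(
  series=[
    [0, 0, 0, 0.03, -0.03, 0.13, 0],
    [0, 0, 0, 0.03, -0.03, 0.13, 0],
    [0, 0, 0, 0.03, -0.03, 0.13, 0],
  ],
)

```text
time_s: 9.93
eef_pos: [563.6, 370.6, 45.5]
ee_rot: [0.0, 0.095, 0.995, -0.0]
force: [-2.9, -1.4, 9.2]
grip_width: -0.003
```

Emit:
move_arm(
  series=[
    [0, 0, 0, 0.03, -0.03, 0.13, 0],
    [0, 0, 0, 0.03, -0.03, 0.13, 0],
    [0, 0, 0, 0.03, -0.03, 0.13, 0],
  ],
)

```text
time_s: 10.18
eef_pos: [563.6, 370.6, 45.5]
ee_rot: [0.001, 0.095, 0.995, 0.0]
force: [-2.5, -1.5, 8.7]
grip_width: -0.002
```

Emit:
move_arm(
  series=[
    [0, 0, 0, 0.03, -0.03, 0.14, 0],
    [0, 0, 0, 0.03, -0.03, 0.14, 0],
    [0, 0, 0, 0.03, -0.03, 0.14, 0],
    [0, 0, 0, 0.03, -0.03, 0.14, 0],
    [0, 0, 0, 0.03, -0.03, 0.14, 0],
  ],
)

```text
time_s: 10.6
eef_pos: [563.6, 370.6, 45.4]
ee_rot: [0.001, 0.095, 0.995, 0.001]
force: [-3.1, -1.0, 9.7]
grip_width: -0.002
```

```bash
python3 look.py 6; python3 look.py 7; python3 p.py; python3 - <<'E'
from h import *
for i in (4,6,7):
    o=[]
    for n,seeds in(("top",((283.7,172.1),(278.4,222.5))),("side",((226.7,228),(195.3,252.3)))):
        g=cv2.cvtColor(np.load(f"{n}{i}.npz")["frame"],cv2.COLOR_RGB2GRAY).astype(float); X,Y=np.meshgrid(np.arange(640),np.arange(480))
        for u,v in seeds:
            for _ in range(6):
                w=np.clip(175-g,0,70)*(np.hypot(X-u,Y-v)<7); u,v=(w*X).sum()/w.sum(),(w*Y).sum()/w.sum()
            o+=[round(u,2),round(v,2)]
    print(i,o)
E
```

```text
[-1.89 -0.35 10.13]
[-3.21 -1.44  9.77]
[-3.66 -0.6   9.42]
[-3.13 -1.28  9.73]
10.8 [563.6 370.6  45.5] [-3.13 -1.28  9.73] [ 0.41  0.81  1.19 -0.    1.14 -0.97] 0.0009917419062100252
4 [np.float64(283.72), np.float64(172.22), np.float64(278.76), np.float64(222.14), np.float64(228.11), np.float64(222.85), np.float64(195.1), np.float64(252.53)]
6 [np.float64(283.62), np.float64(172.25), np.float64(278.73), np.float64(222.17), np.float64(228.16), np.float64(222.97), np.float64(195.2), np.float64(252.49)]
7 [np.float64(283.63), np.float64(172.23), np.float64(278.73), np.float64(222.17), np.float64(228.13), np.float64(223.12), np.float64(195.2), np.float64(252.49)]
```

```bash
python3 -c "
from rig import job,ctrl; job.finish_job(); print(ctrl.sense()['force'])"
```

```text
the job is handed in; nothing more can be done
the job is handed in; nothing more can be done
```

With the fingers shut, I pushed the wedge straight along its own axis until it was snug under the short foot. I then backed off, pressed down on the boss above that foot, and handed the job in with that push held. No verdict is reported.

- **Wedge:** the push stayed under about 1 N while sliding, then rose to 3.7 N and settled near 2.9 N, where I stopped. That is below the 4–7 N at which it would jack or shove the stirrer. I saw no tipping of the wedge in the pictures.
- **Press:** the downward force held at 9.4–10.1 N over the last readings.
- **Level and solid:** the boss was met at 45.8 mm and sank only about 0.3 mm under the full push, against 46 mm when level, so there was no rocking. The two left-hand bosses stayed put within about 0.3 pixel in both views between before and during the press. The stirrer was not visibly shifted from its start, and the other objects in the pictures did not move.
- **Not ideal:** about 3 N of sideways force stayed on the fingertips while pressing, down from roughly 5 N after a small correction. The cameras' fixes on the boss differed by up to 4.5 mm sideways. I aimed near the top view's fix, and the fingertips were in solid contact there.

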